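# Gauge the spool cores at the tufting bench

## Robot

A 6-joint arm with a two-finger parallel gripper is mounted at the origin on the work surface. World frame = base frame: x ahead of the robot, y to its left, z up, the work surface at z = 0. Lengths are in m, angles in rad, forces in N, time in s.
With the tool pointing down it reaches from about 0.375 to 0.975 m from the base axis. Payload 3.8 kg.
Tool frame: the origin (TCP) lies on the centre line of the jaws, within the pads' length; the fingertips stand 14 mm ahead of it and the grasp point (between the pads) lies 5 mm behind it; z points along the fingers, x is the direction in which the jaws open and shut, and the axes are right-handed (so a half turn about z gives the same grasp; the last joint's range is limited). The gripper opens to 85 mm and grips with 20 to 120 N. Pads are 22 mm wide; open, the fingers measure 114 mm over their backs; the gripper's body (76 mm by 85 mm) begins 54 mm behind the grasp point. The pads swing forward as they close: fully open they stand 13 mm farther back than shut.
Start: joints at [-1.338, 0.264, 1.604, -0, 1.274, -0.037], TCP at [0.18, -0.651, 0.245] pointing down, gripper open.
Joint ranges: [-2.63, 2.63], [-0.94, 2.18], [0.31, 2.57], [-1.31, 4.45], [0, 2.66], [-2.55, 2.55]. Speed limits (rad/s): [2.57, 2.57, 3.14, 3.14, 3.14, 3.14].

## Interface

Orientations are given as a rotation vector (axis times angle).
In Python, from workcell import bot gives the robot as it stands. The module is installed in compiled form; this text tells all that it offers.
- The arm moves only by the tool arm_command, never from a script. Its argument "steps" is one flat list of numbers, 7 for each row, row after row: the shift along the tool's x, y, z in units of 30 mm (1.0 is 30 mm), then the turn, a rotation vector about the tool's x, y, z in units of 6 degrees (1.0 is 6 degrees), then the opening, from 0 (shut) to 1 (fully open). In form: [tx, ty, tz, ax, ay, az, fingers, tx, ty, tz, ax, ay, az, fingers, ...]. A call has 1 to 10 rows; each row shifts and turns the commanded pose from where the row before left it, along the tool's axes as they then stand; what a row does not reach is not made up. A row lasts 1/8 s, in which the tool goes at most 62.5 mm and 10.7 degrees, less where a joint would pass 70% of its speed; a pose out of reach is approached as far as the arm can. A call is refused whole if a number of a shift passes 1 or a number of a turn 1, either way. A call with a gripper value outside its range is refused whole. The fingers move at their own pace and stop on an object; "squeeze" is the grip in N (left out, the last holds). Time passes only in rows, so rows that do not move let the fingers close. It gives the time, the measured TCP pose, the force and the opening at its end, in the units of the state.
- bot.read_state(): the state, without advancing time (a new reading comes with each control period).
- bot.read_camera(name): name is "scene" or "side" or "wrist"; returns a dict with "img" (384x512x3 uint8, red, green, blue), "camera_matrix" (3x3 intrinsics, pixels), "pose" (4x4, takes a point from camera to world coordinates); the wrist camera has in their place "T_tool_cam" (4x4, takes a point from camera to tool coordinates, whose origin is the TCP and whose axes are the tool frame's). Camera axes: x right, y down, z forward; pixel columns grow to the right and rows downward; lengths in m; the calibration is good to about 2 mm. A picture is of the moment at which its call begins: read the wrist's pose just before it. There is no depth.
- bot.finish_job(): hands the job in, once; it reports no verdict.
The state is a dict: "time": time; "q": joint angles; "joint_vel": joint speeds; "joint_torque": joint torques, N m; "tool_pos": TCP position; "tcp_rot": TCP orientation; "wrist_force": force on the tool from outside, world axes, zero at the start; "torque": the same for the moment, N m; "width": opening from 0.0 (shut) to 1.0 (fully open).
Only numpy, scipy, OpenCV 4.12 (cv2) and the standard library are available. Lean on these libraries where they do the work, as an engineer would, in place of code of your own. Each camera call takes 0.05 s, during which the arm holds its last target.

## Task

Sort the three wooden spool cores with the stepped plug gauge. Put the core that passes over the thin upper go end but stops at the thick lower no-go end onto the gauge, and leave it resting on the step; lay the core that is so wide that it would slip over both ends flat in the scrap tray on the gauge board. The core too tight even for the go end stays where it is: it can still be bored out.

Things in the scene. Friction and masses are not known exactly. Their poses are not given: they have to be found in the camera images.
- core_a_mid (a point): pale wooden spool core: a plain ring, upright like a short tube, 60 mm outside diameter, 46 mm tall, bore 34 mm (wall 13 mm). It stands on the table on its flat end. The point is its centre, half-way up, 23 mm above its underside; z runs along the bore. Weighs under 150 g; can be gripped across its outside from above.
- core_b_mid (a point): pale wooden spool core: a plain ring, upright like a short tube, 60 mm outside diameter, 46 mm tall, bore 48 mm (thin wall, 6 mm). It stands on the table on its flat end. The point is its centre, half-way up, 23 mm above its underside; z runs along the bore. Weighs under 150 g; can be gripped across its outside from above.
- core_c_mid (a point): pale wooden spool core: a plain ring, upright like a short tube, 60 mm outside diameter, 46 mm tall, bore 22 mm (thick wall, 19 mm). It stands on the table on its flat end. The point is its centre, half-way up, 23 mm above its underside; z runs along the bore. Weighs under 150 g; can be gripped across its outside from above.
- gauge: fixed aluminium board 140 (x) x 280 (y) x 12 mm with steel plug gauge and scrap tray. Origin: plug's axis at table height, z up. Plug: dark no-go part 42 mm diameter up to its flat step 62 mm above the table; above it bright go part 26 mm diameter to 92 mm, tapering to 8 mm at the top, 112 mm. Square tray: centre x 0, y -145 mm, inside 130 x 130 mm, floor 12 mm and rim top 26 mm above the table.
Things that resemble listed ones, but are neither listed nor needed, are in the scene too. What is shaped like the part that bears core_a_mid but pink or turquoise is not meant.

How it is judged:
By the outcome, as a careful person would: the job done as asked, in the order asked, and still so for the second after the job is handed in, with the robot touching nothing.
It also fails if it takes over 61 s, if anything falls off the work surface, if the arm or the gripper's body presses on something with over 40 N, if the wrist force passes 120 N, or if a joint passes its speed limit or range.

## Working session

There is one attempt and no reset: what is moved stays moved. The work goes in short steps, Python scripts to look and compute and a tool call to move; the robot and the scene stay as the last step left them, time stands still between calls to the robot, and variables do not carry over. Pictures are saved under pics/ and viewed, and the job is handed in when it is done.

Besides the shell and the picture viewer there is one more tool, called after "Emit:" by a JSON object that holds its "op" and its "data". arm_command: Moves the arm, as the interface text tells. Its arguments: {"type":"object","properties":{"steps":{"type":"array","items":{"type":"number"}},"squeeze":{"type":"number"}},"required":["steps"]}

```bash
mkdir -p pics && python3 - <<'E'
from workcell import bot
import cv2
s=bot.read_state();print(s['time'],s['tool_pos'],s['tcp_rot'],s['width'])
for n in ['scene','side','wrist']:
    c=bot.read_camera(n)
    cv2.imwrite(f'pics/{n}0.png',c['img'][:,:,::-1])
    print(n,c['camera_matrix'].round(1).tolist(),{k:c[k].round(4).tolist() for k in c if k in('pose','T_tool_cam')})
E
```

```text
0.0 [ 0.17974118 -0.64989326  0.24394613] [-2.49885766  1.9016311   0.00271095] 0.9995880145002922
scene [[474.0, 0.0, 262.9], [0.0, 474.0, 192.7], [0.0, 0.0, 1.0]] {'pose': [[-0.5067, 0.5806, -0.6373, 1.1035], [0.8621, 0.3401, -0.3757, 0.3648], [-0.0014, -0.7397, -0.6729, 0.6886], [0.0, 0.0, 0.0, 1.0]]}
side [[378.0, 0.0, 262.0], [0.0, 378.0, 190.6], [0.0, 0.0, 1.0]] {'pose': [[-0.9225, -0.2487, 0.2952, 0.2304], [-0.386, 0.5931, -0.7066, 0.6469], [0.0006, -0.7658, -0.6431, 0.6451], [0.0, 0.0, 0.0, 1.0]]}
wrist [[283.9, 0.0, 256.5], [0.0, 283.9, 191.3], [0.0, 0.0, 1.0]] {'T_tool_cam': [[1.0, -0.0009, -0.0001, 0.0001], [0.0009, 0.9488, 0.3157, -0.081], [-0.0002, -0.3157, 0.9488, -0.1287], [0.0, 0.0, 0.0, 1.0]]}
```

View pics/scene0.png

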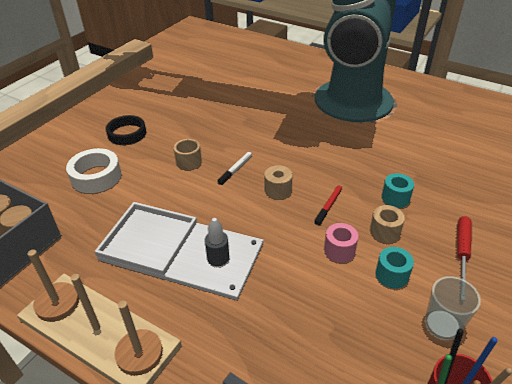

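View pics/side0.png

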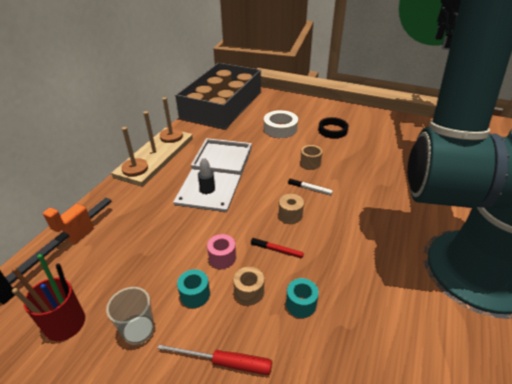

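View pics/wrist0.png

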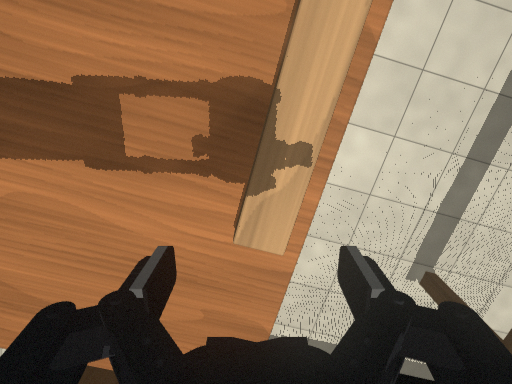

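The scene image shows three pale wooden rings at (188,154), (278,182) and (388,223). Possible lookalikes are turquoise rings at (398,190) and (394,268), a pink ring at (341,243), a white roll at (94,170) and a black ring at (126,129). The plug is at about (217,245), with the tray at (148,240). Next I'll take crops and measure.

```bash
cat > h.py <<'E'
import numpy as np,cv2
from workcell import bot
from scipy.spatial.transform import Rotation as R
def ray(c,uv,pose=None):
    P=c['pose'] if pose is None else pose
    d=np.linalg.inv(c['camera_matrix'])@np.array([uv[0],uv[1],1.0])
    return P[:3,3],P[:3,:3]@d
def onplane(c,uv,z,pose=None):
    o,d=ray(c,uv,pose);return o+d*(z-o[2])/d[2]
def proj(c,p,pose=None):
    P=c['pose'] if pose is None else pose
    q=np.linalg.inv(P)@np.append(p,1);q=c['camera_matrix']@q[:3];return q[:2]/q[2]
def wrist():
    s=bot.read_state();c=bot.read_camera('wrist')
    T=np.eye(4);T[:3,:3]=R.from_rotvec(s['tcp_rot']).as_matrix();T[:3,3]=s['tool_pos']
    c['pose']=T@c['T_tool_cam'];return s,c
def crop(c,x,y,r,name,k=5):
    im=c['img'][max(0,y-r):y+r,max(0,x-r):x+r,::-1];cv2.imwrite('pics/'+name,cv2.resize(im,None,fx=k,fy=k,interpolation=cv2.INTER_CUBIC))
E
python3 - <<'E'
from h import *
c=bot.read_camera('scene');d=bot.read_camera('side')
def cr(c,x,y,r=25,k=8):
    return cv2.resize(c['img'][y-r:y+r,x-r:x+r,::-1],(260,260),interpolation=cv2.INTER_CUBIC)
top=np.hstack([cr(c,*p) for p in [(188,154),(278,182),(388,223)]])
bot_=np.hstack([cr(d,*p) for p in [(311,157),(291,208),(249,286)]])
cv2.imwrite('pics/crops.png',np.vstack([top,bot_]))
for n,cam,pts in [('scene',c,[(188,149),(278,176),(388,215)]),('side',d,[(311,151),(291,202),(249,278)])]:
    for p in pts: print(n,p,onplane(cam,p,.046).round(4))
for p in [(217,222)]:print('plugtip',onplane(c,p,.112).round(4))
print('plugtip side',onplane(d,(205,159),.112).round(4))
E
```

```text
scene (188, 149) [ 0.4542 -0.2127  0.046 ]
scene (278, 176) [0.4341 0.007  0.046 ]
scene (388, 215) [0.4286 0.2449 0.046 ]
side (311, 151) [ 0.4453 -0.2247  0.046 ]
side (291, 202) [0.4257 0.0008 0.046 ]
side (249, 278) [0.4274 0.2406 0.046 ]
plugtip [0.6602 0.0132 0.112 ]
plugtip side [0.6495 0.0044 0.112 ]
```

View pics/crops.png

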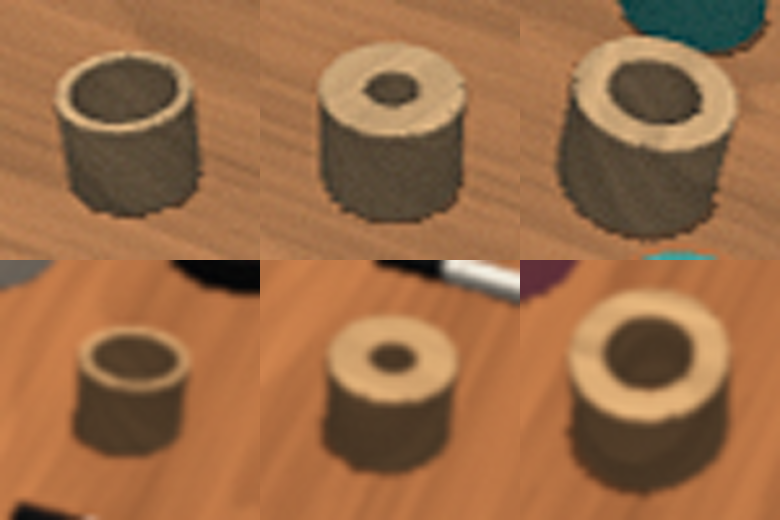

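```bash
cat >> h.py <<'E'
def topring(c,seed,z,r=28,lo=(8,60,150),hi=(30,200,255),pose=None,dbg=None):
    x,y=seed;x0=max(0,x-r);y0=max(0,y-r)
    im=np.ascontiguousarray(c['img'][y0:y+r,x0:x+r])
    hsv=cv2.cvtColor(im,cv2.COLOR_RGB2HSV)
    m=cv2.inRange(hsv,lo,hi)
    if dbg: cv2.imwrite('pics/'+dbg,cv2.resize(np.hstack([im[:,:,::-1],cv2.cvtColor(m,cv2.COLOR_GRAY2BGR)]),None,fx=4,fy=4))
    cs,_=cv2.findContours(m,cv2.RETR_EXTERNAL,cv2.CHAIN_APPROX_NONE)
    k=max(cs,key=lambda q:len(cv2.convexHull(q)) and cv2.contourArea(cv2.convexHull(q)))
    pts=np.array([onplane(c,(p[0]+x0,p[1]+y0),z,pose)[:2] for p in k[:,0]])
    ctr,rad=cv2.minEnclosingCircle((pts*1000).astype(np.float32))
    e=cv2.fitEllipse((pts*1000).astype(np.float32))
    return np.round(ctr,1),round(rad,1),np.round(e[0],1),np.round(e[1],1)
E
python3 - <<'E'
from h import *
c=bot.read_camera('scene');d=bot.read_camera('side')
for n,p,q in [('b',(188,149),(311,151)),('c',(278,176),(291,202)),('a',(388,215),(249,278))]:
    for cam,s in((c,p),(d,q)):
        im=cam['img'];x,y=s
        print(n,topring(cam,s,.046,r=22,lo=(10,50,185),hi=(24,130,255),dbg=f'm_{n}_{"s" if cam is d else "c"}.png'))
for n,p in [('turq1',(398,184)),('turq2',(394,260)),('pink',(341,236)),('white',(94,163))]: print(n,onplane(c,p,.046).round(3))
hs=cv2.cvtColor(c['img'],cv2.COLOR_RGB2HSV);print(hs[149-9:149+9,188],hs[195,230],hs[176,265])
E
```

```text
b (array([ 446.7, -223.6]), 29.2, array([ 446.3, -223.4]), array([54. , 55.3]))
b (array([ 468.2, -231.7]), 12.2, array([ 870.6, 2059.8]), array([1.5000e+00, 2.4719e+03]))
c (array([427.5,   2.8]), 29.3, array([426.8,   2.7]), array([54.6, 56. ]))
c (array([426.2,  -1.4]), 28.4, array([426.3,  -1.4]), array([54. , 54.8]))
a (array([428.2, 246.2]), 28.9, array([428.4, 246.2]), array([54.2, 56.2]))
a (array([428.6, 242. ]), 28.9, array([428.3, 242. ]), array([55.4, 55.7]))
turq1 [0.332 0.232 0.046]
turq2 [0.53  0.291 0.046]
pink [0.524 0.189 0.046]
white [ 0.597 -0.358  0.046]
[[ 18 104 101]
 [ 17 101  83]
 [ 14  90  88]
 [ 19 106  84]
 [ 16  95  89]
 [ 15  97  95]
 [ 16 101  98]
 [ 15  97  97]
 [ 16  92  94]
 [ 18 104  91]
 [ 17  92  89]
 [ 13  88  84]
 [ 17 108 137]
 [ 17 106 214]
 [ 16  98 122]
 [ 15  93  85]
 [ 14  91  90]
 [ 16  95  94]] [ 13 136 184] [ 16  98 175]
```

b is the thin-walled ring at left (188,154), c the thick-walled one in the centre (278,182), and a the medium one at right (388,223). a is at about (0.428, 0.244) and b at about (0.447, -0.225). I'll travel by way of the gauge and look at it with the wrist camera.

Emit:
{"op": "arm_command", "data": {"steps": [-0.4, -0.47, 0, 0, 0, 0, 1, -0.78, -0.94, 0, 0, 0, 0, 1, -0.78, -0.94, 0, 0, 0, 0, 1, -0.78, -0.94, 0, 0, 0, 0, 1, -0.78, -0.94, 0, 0, 0, 0, 1, -0.78, -0.94, 0, 0, 0, 0, 1, -0.78, -0.94, 0, 0, 0, 0, 1, -0.78, -0.94, 0, 0, 0, 0, 1, -0.78, -0.94, 0, 0, 0, 0, 1, -0.78, -0.94, 0, 0, 0, 0, 1], "squeeze": 40}}

```text
time: 1.6
tool_pos: [0.3794, -0.3624, 0.2454]
tcp_rot: [-2.5, 1.902, -0.0]
wrist_force: [-0.1, -0.3, -0.8]
width: 1.002
```

Emit:
{"op": "arm_command", "data": {"steps": [-0.78, -0.94, 0, 0, 0, 0, 1, -0.78, -0.94, 0, 0, 0, 0, 1, -0.78, -0.94, 0, 0, 0, 0, 1, -0.78, -0.94, 0, 0, 0, 0, 1, -0.78, -0.94, 0, 0, 0, 0, 1, -0.78, -0.94, 0, 0, 0, 0, 1, -0.78, -0.94, 0, 0, 0, 0, 1, -0.78, -0.94, 0, 0, 0, 0, 1, -0.78, -0.94, 0, 0, 0, 0, 1, -0.4, -0.47, 0, 0, 0, 0, 1]}}

```text
time: 2.85
tool_pos: [0.5779, -0.0764, 0.2454]
tcp_rot: [-2.502, 1.9, 0.0]
wrist_force: [-0.9, 0.5, -1.0]
width: 1.0
```

```bash
python3 - <<'E'
from h import *
s,c=wrist();cv2.imwrite('pics/w1.png',c['img'][:,:,::-1])
np.savez('w1.npz',img=c['img'],pose=c['pose'],camera_matrix=c['camera_matrix'])
print(s['time'],s['tool_pos'].round(4),s['tcp_rot'].round(4),s['q'].round(2))
E
```

```text
2.85 [ 0.5779 -0.0764  0.2454] [-2.5019e+00  1.8996e+00  4.0000e-04] [-0.17  0.09  1.81  0.    1.24  1.12]
```

View pics/w1.png

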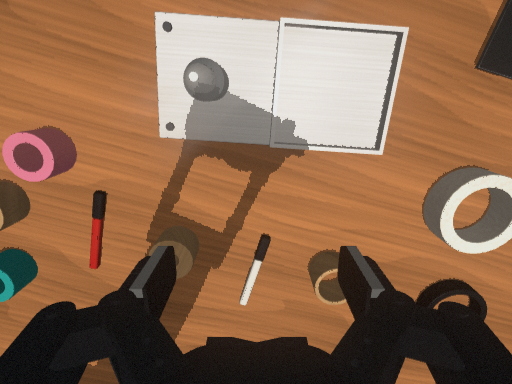

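The wrist view shows the plug at about (206,79), with its tip highlight at (194,75). The board's left corners are at (156,12) and (160,137), and the tray's rim corners at (281,18), (408,27), (383,153) and (270,147). Next I'll measure these.

```bash
python3 - <<'E'
from h import *
w=dict(np.load('w1.npz'))
print('board',[onplane(w,p,.012)[:2].round(4).tolist() for p in [(155.5,12.5),(160,137)]])
print('tray rim',[onplane(w,p,.026)[:2].round(4).tolist() for p in [(281,18),(408,27),(383,153),(271,147)]])
# plug dark step circle silhouettes
c=bot.read_camera('scene');d=bot.read_camera('side')
def cr(c,x,y,r,n,s=390): return cv2.resize(c['img'][y-r:y+r,x-r:x+r,::-1],(s,s),interpolation=cv2.INTER_CUBIC)
cv2.imwrite('pics/plug.png',np.hstack([cr(c,217,243,30,0),cr(d,205,177,30,0)]))
cv2.imwrite('pics/plugw.png',cr(w,206,79,39,0,585))
E
```

```text
board [[0.7116, 0.0773], [0.5769, 0.05]]
tray rim [[0.7404, -0.0585], [0.7691, -0.1936], [0.6344, -0.2231], [0.6044, -0.0875]]
```

View pics/plug.png

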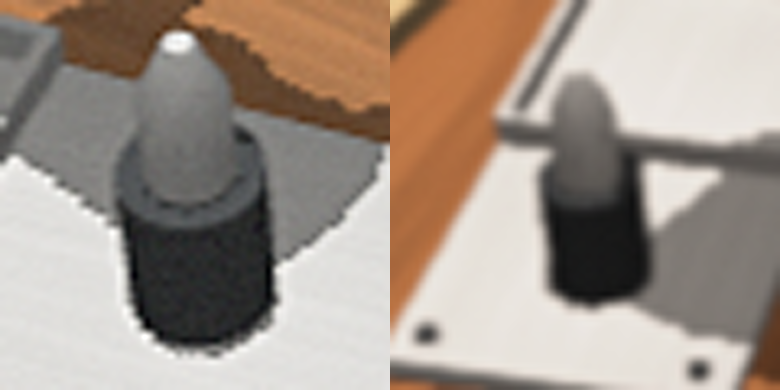

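View pics/plugw.png

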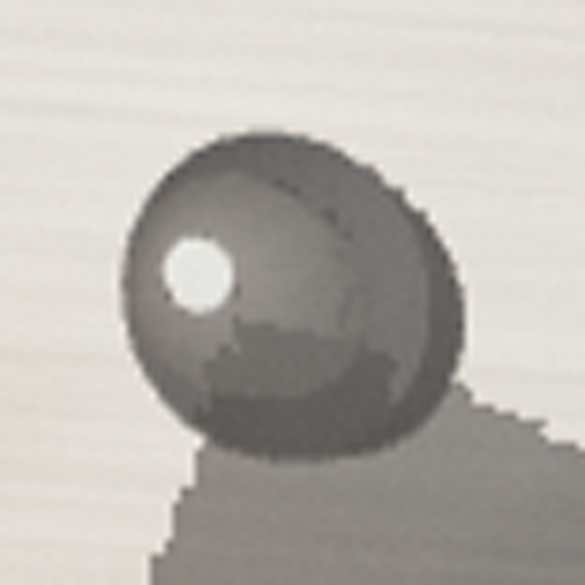

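```bash
python3 - <<'E'
from h import *
w=dict(np.load('w1.npz'));c=bot.read_camera('scene');d=bot.read_camera('side')
obs=[(w,(193.5,76.7)),(c,(214.7,219.6)),(d,(203.8,160.0))]
A=np.zeros((3,3));b=np.zeros(3)
for cam,p in obs:
    print(onplane(cam,p,.112).round(4))
    o,v=ray(cam,p);v/=np.linalg.norm(v);M=np.eye(3)-np.outer(v,v);A+=M;b+=M@o
print('tri',np.linalg.solve(A,b).round(4))
t=np.array([[0.7404,-0.0585],[0.7691,-0.1936],[0.6344,-0.2231],[0.6044,-0.0875]])
m=t.mean(0);x=(t[0]-t[3])+(t[1]-t[2]);a=np.arctan2(x[1],x[0]);y=(t[0]-t[1])+(t[3]-t[2]);a2=np.arctan2(-y[0],y[1])
print('tray',m,'yaw',np.degrees([a,a2]),np.linalg.norm(t[0]-t[3]),np.linalg.norm(t[0]-t[1]))
for z in(a,a2,(a+a2)/2): print('plug from tray',m+.145*np.array([-np.sin(z),np.cos(z)]))
# wrist views of the rings' positions for b, c
print('b?',onplane(w,(340,288),.046))
R_=R.from_rotvec(bot.read_state()['tcp_rot']).as_matrix();p=bot.read_state()['tool_pos']
g=np.array([.428,.244,.15]);print('to a, units',(R_.T@(g-p)/.03).round(2))
E
```

```text
[0.6573 0.0018 0.112 ]
[0.6575 0.0066 0.112 ]
[0.6502 0.0092 0.112 ]
tri [0.6552 0.0032 0.1071]
tray [ 0.687075 -0.140675] yaw [12.19445709 12.23489373] 0.13905754204644913 0.13811480731623238
plug from tray [0.65644662 0.00105327]
plug from tray [0.6563466  0.00103162]
plug from tray [0.6563966  0.00104245]
b? [ 0.4466018  -0.23191738  0.046     ]
to a, units [-11.71   1.91   3.17]
```

Emit:
{"op": "arm_command", "data": {"steps": [-0.5, 0.08, 0.1, 0, 0, 0, 1, -0.98, 0.16, 0.21, 0, 0, 0, 1, -0.98, 0.16, 0.21, 0, 0, 0, 1, -0.98, 0.16, 0.21, 0, 0, 0, 1, -0.98, 0.16, 0.21, 0, 0, 0, 1, -0.98, 0.16, 0.21, 0, 0, 0, 1, -0.98, 0.16, 0.21, 0, 0, 0, 1, -0.98, 0.16, 0.21, 0, 0, 0, 1, -0.98, 0.16, 0.21, 0, 0, 0, 1, -0.98, 0.16, 0.21, 0, 0, 0, 1]}}

```text
time: 4.35
tool_pos: [0.4579, 0.1791, 0.1853]
tcp_rot: [2.499, -1.904, -0.0]
wrist_force: [0.2, -0.2, -0.1]
width: 1.001
```

Emit:
{"op": "arm_command", "data": {"steps": [-0.98, 0.16, 0.21, 0, 0, 0, 1, -0.98, 0.16, 0.21, 0, 0, 0, 1, -0.5, 0.08, 0.1, 0, 0, 0, 1]}}

```text
time: 4.72
tool_pos: [0.4266, 0.247, 0.1695]
tcp_rot: [2.5, -1.901, -0.001]
wrist_force: [-0.1, -0.1, -0.3]
width: 0.998
```

```bash
python3 - <<'E'
from h import *
s,c=wrist();cv2.imwrite('pics/w2.png',c['img'][:,:,::-1])
np.savez('w2.npz',img=c['img'],pose=c['pose'],camera_matrix=c['camera_matrix'])
print(s['time'],s['tool_pos'].round(4),s['tcp_rot'].round(4),s['q'].round(2),proj(c,np.array([.428,.243,.046])))
E
```

```text
4.725 [0.4266 0.247  0.1695] [ 2.4998e+00 -1.9014e+00 -8.0000e-04] [ 0.47 -0.02  2.07  0.    1.1   1.77] [260.99891109 187.91200633]
```

View pics/w2.png

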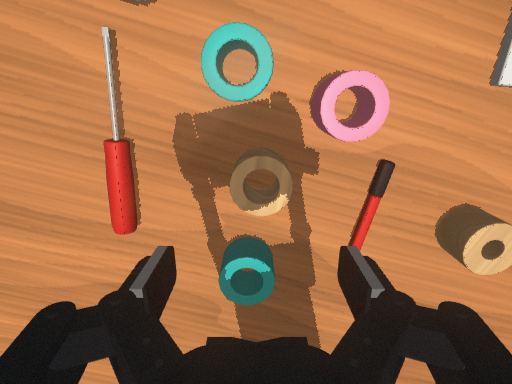

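```bash
python3 - <<'E'
from h import *
w=dict(np.load('w2.npz'))
im=np.ascontiguousarray(w['img'][140:225,215:305])
cv2.imwrite('pics/a2.png',cv2.resize(im[:,:,::-1],None,fx=6.5,fy=6.5,interpolation=cv2.INTER_CUBIC))
E
```

```text
(no output)
```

View pics/a2.png

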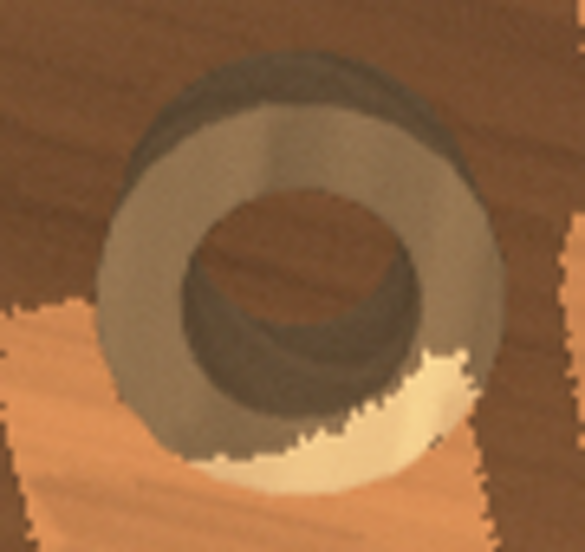

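```bash
python3 - <<'E'
from h import *
w=dict(np.load('w2.npz'))
f=lambda u,v:onplane(w,(215+u/6.5-.42,140+v/6.5-.42),.046)
g=f(301,298.5);print(g, np.linalg.norm(f(97,298)-f(505,298)),np.linalg.norm(f(301,103)-f(301,494)))
s=bot.read_state();R_=R.from_rotvec(s['tcp_rot']).as_matrix();g[2]=.022
print((R_.T@(g-s['tool_pos'])/.03).round(3))
E
```

```text
[0.43023712 0.24373715 0.046     ] 0.05837618239842682 0.058655359509818164
[ 0.175 -0.099  4.91 ]
```

Emit:
{"op": "arm_command", "data": {"steps": [0.17, -0.1, 0.5, 0, 0, 0, 1, 0, 0, 1, 0, 0, 0, 1, 0, 0, 1, 0, 0, 0, 1, 0, 0, 1, 0, 0, 0, 1, 0, 0, 0.8, 0, 0, 0, 1, 0, 0, 0.4, 0, 0, 0, 1, 0, 0, 0.2, 0, 0, 0, 1, 0, 0, 0, 0, 0, 0, 1]}}

```text
time: 5.78
tool_pos: [0.4326, 0.2422, 0.0231]
tcp_rot: [-2.499, 1.903, -0.0]
wrist_force: [0.1, -0.6, 0.6]
width: 0.999
```

Emit:
{"op": "arm_command", "data": {"steps": [0, 0, 0, 0, 0, 0, 0.3, 0, 0, 0, 0, 0, 0, 0.3, 0, 0, 0, 0, 0, 0, 0.3, 0, 0, 0, 0, 0, 0, 0.3, 0, 0, 0, 0, 0, 0, 0.3, 0, 0, 0, 0, 0, 0, 0.3], "squeeze": 40}}

```text
time: 6.52
tool_pos: [0.4333, 0.2431, 0.0243]
tcp_rot: [-2.498, 1.901, -0.002]
wrist_force: [-0.5, -1.3, 5.7]
width: 0.693
```

```bash
python3 - <<'E'
from h import *
s,c=wrist();cv2.imwrite('pics/w3.png',c['img'][:,:,::-1])
print(s['time'],s['tool_pos'].round(4),s['tcp_rot'].round(4),s['width'],s['wrist_force'])
E
```

```text
6.525 [0.4333 0.2431 0.0243] [-2.4985e+00  1.9009e+00 -1.8000e-03] 0.6930902718424662 [-0.5249988  -1.25618962  5.68723784]
```

View pics/w3.png

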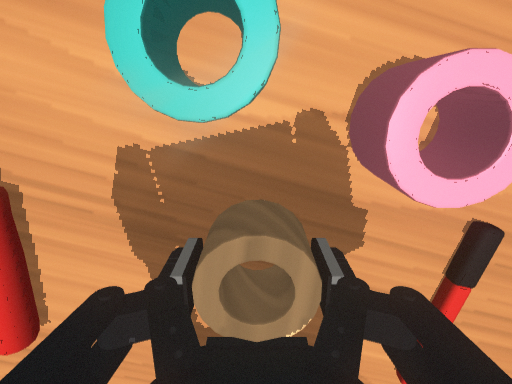

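Emit:
{"op": "arm_command", "data": {"steps": [0, 0, -0.4, 0, 0, 0, 0.3, 0, 0, -0.9, 0, 0, 0, 0.3, 0, 0, -1, 0, 0, 0, 0.3, 0, 0, -1, 0, 0, 0, 0.3, 0, 0, -1, 0, 0, 0, 0.3, 0, 0, -0.7, 0, 0, 0, 0.3, 0, 0, -0.2, 0, 0, 0, 0.3]}}

```text
time: 7.45
tool_pos: [0.433, 0.2429, 0.1811]
tcp_rot: [-2.498, 1.9, -0.002]
wrist_force: [-0.1, -0.0, -0.7]
width: 0.69
```

```bash
python3 - <<'E'
from h import *
s,c=wrist();cv2.imwrite('pics/w4.png',c['img'][:,:,::-1]);crop(c,257,270,80,'w4c.png',4)
print(s['time'],s['tool_pos'].round(4),s['tcp_rot'].round(4),s['width'],s['wrist_force'])
R_=R.from_rotvec(s['tcp_rot']).as_matrix()
for v in (280,285,288,290,295):
  p=onplane(c,(257.5,v),s['tool_pos'][2]+.0225);print(v,(R_.T@(p-s['tool_pos'])).round(4))
print((R_.T@(np.array([.657,.0015,s['tool_pos'][2]])-s['tool_pos'])/.03).round(3))
E
```

```text
7.45 [0.433  0.2429 0.1811] [-2.4977  1.9003 -0.0025] 0.6903044216445591 [-0.1347304  -0.04302662 -0.69440592]
280 [ 0.0005 -0.0045 -0.0225]
285 [ 0.0005 -0.0019 -0.0225]
288 [ 0.0005 -0.0003 -0.0225]
290 [ 0.0005  0.0007 -0.0225]
295 [ 0.0005  0.0034 -0.0225]
[ 9.748 -5.049  0.011]
```

View pics/w4c.png

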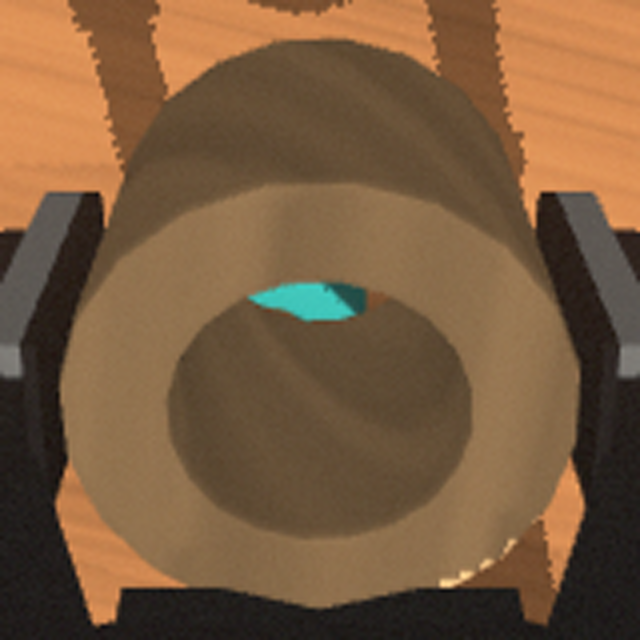

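```bash
python3 - <<'E'
from h import *
s,c=wrist();R_=R.from_rotvec(s['tcp_rot']).as_matrix();p0=s['tool_pos']
for h in (.020,.0225,.025):
  f=lambda u,v:R_.T@(onplane(c,(177+u/4-.4,190+v/4-.4),p0[2]+h)-p0)
  o=[f(320,183)[1],f(320,606)[1]];i=[f(320,283)[1],f(320,538)[1]];x=[f(62,395)[0],f(580,395)[0]];
  print(h,'outer y',np.mean(o),np.diff(o),'bore y',np.mean(i),np.diff(i),'x',np.mean(x),np.diff(x))
E
```

```text
0.02 outer y 0.0036642442290940273 [0.05741963] bore y 0.004581678570499066 [0.03487377] x 0.00018890070242291897 [0.05899077]
0.0225 outer y 0.0017213860128502782 [0.05610224] bore y 0.0026177714866085786 [0.03407365] x 0.0001868553377035384 [0.05763734]
0.025 outer y -0.00022147220339351938 [0.05478485] bore y 0.000653864402718125 [0.03327354] x 0.00018480997298418907 [0.0562839]
```

Emit:
{"op": "arm_command", "data": {"steps": [0.4, -0.21, 0, 0, 0, 0, 0.3, 0.89, -0.47, 0, 0, 0, 0, 0.3, 0.89, -0.47, 0, 0, 0, 0, 0.3, 0.89, -0.47, 0, 0, 0, 0, 0.3, 0.89, -0.47, 0, 0, 0, 0, 0.3, 0.89, -0.47, 0, 0, 0, 0, 0.3, 0.89, -0.47, 0, 0, 0, 0, 0.3, 0.89, -0.47, 0, 0, 0, 0, 0.3, 0.89, -0.47, 0, 0, 0, 0, 0.3, 0.89, -0.47, 0, 0, 0, 0, 0.3]}}

```text
time: 8.8
tool_pos: [0.6278, 0.033, 0.177]
tcp_rot: [2.498, -1.902, -0.003]
wrist_force: [1.0, 0.1, -0.3]
width: 0.691
```

Emit:
{"op": "arm_command", "data": {"steps": [0.89, -0.47, 0, 0, 0, 0, 0.3, 0.45, -0.23, 0, 0, 0, 0, 0.3, 0, 0, 0, 0, 0, 0, 0.3, 0, 0, 0, 0, 0, 0, 0.3]}}

```text
time: 9.3
tool_pos: [0.6579, 0.0022, 0.1783]
tcp_rot: [2.5, -1.902, -0.003]
wrist_force: [0.4, 0.6, -0.9]
width: 0.693
```

```bash
python3 - <<'E'
from h import *
s,c=wrist();a=bot.read_camera('scene');d=bot.read_camera('side')
print(s['time'],s['tool_pos'].round(4),s['tcp_rot'].round(4),s['width'],s['wrist_force'])
r=lambda c,x,y,h,k:cv2.resize(c['img'][max(0,y-h):y+h,max(0,x-h):x+h,::-1],(260,260),interpolation=cv2.INTER_CUBIC)
cv2.imwrite('pics/p5.png',np.hstack([r(c,257,270,90,0),r(a,217,220,50,0),r(d,205,150,50,0)]))
R_=R.from_rotvec(s['tcp_rot']).as_matrix();p=s['tool_pos']
print('core axis now',(p+R_@np.array([0,.0028,0])).round(4))
E
```

```text
9.3 [0.6579 0.0022 0.1783] [ 2.4997 -1.9018 -0.0025] 0.692762070203238 [ 0.4022477   0.56842643 -0.88613709]
core axis now [0.6552 0.0014 0.1783]
```

View pics/p5.png

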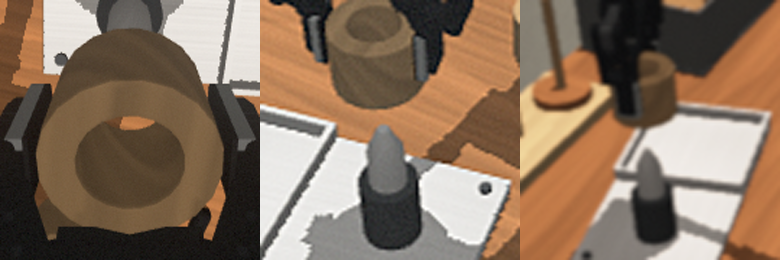

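Emit:
{"op": "arm_command", "data": {"steps": [0, -0.05, 0.3, 0, 0, 0, 0.3, 0, 0, 0.6, 0, 0, 0, 0.3, 0, 0, 0.6, 0, 0, 0, 0.3, 0, 0, 0.4, 0, 0, 0, 0.3, 0, 0, 0.2, 0, 0, 0, 0.3, 0, 0, 0, 0, 0, 0, 0.3]}}

```text
time: 10.2
tool_pos: [0.6599, 0.002, 0.1152]
tcp_rot: [2.499, -1.902, -0.001]
wrist_force: [-1.1, -0.1, -0.5]
width: 0.691
```

```bash
python3 - <<'E'
from h import *
s,c=wrist();a=bot.read_camera('scene');d=bot.read_camera('side')
print(s['time'],s['tool_pos'].round(4),s['width'],s['wrist_force'],s['torque'])
r=lambda c,x,y,h,k:cv2.resize(c['img'][max(0,y-h):y+h,max(0,x-h):x+h,::-1],(390,390),interpolation=cv2.INTER_CUBIC)
cv2.imwrite('pics/p6.png',np.hstack([r(c,257,280,70,0),r(a,217,220,45,0)]))
E
```

```text
10.2 [0.6599 0.002  0.1152] 0.6911031461337672 [-1.14484738 -0.1306167  -0.48377134] [-0.02026776 -0.05825696  0.00268095]
```

View pics/p6.png

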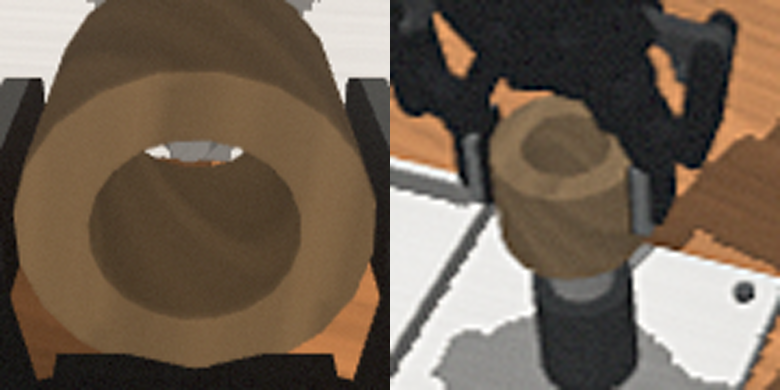

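```bash
python3 - <<'E'
from h import *
a=bot.read_camera('scene');d=bot.read_camera('side')
cv2.imwrite('pics/p7a.png',cv2.resize(a['img'][195:270,190:265,::-1],(600,600),interpolation=cv2.INTER_NEAREST))
cv2.imwrite('pics/p7b.png',cv2.resize(d['img'][130:205,170:245,::-1],(600,600),interpolation=cv2.INTER_NEAREST))
p=np.array([.6569,.0013]);
for z in (.138,.092,.062,.012): print(z,proj(a,np.append(p,z)).round(1),proj(d,np.append(p,z)).round(1))
E
```

```text
0.138 [211.2 207.3] [201.9 148.8]
0.092 [213.2 226.4] [203.8 164.3]
0.062 [214.4 238. ] [205.  173.9]
0.012 [216.3 256.3] [206.8 189.1]
```

View pics/p7a.png

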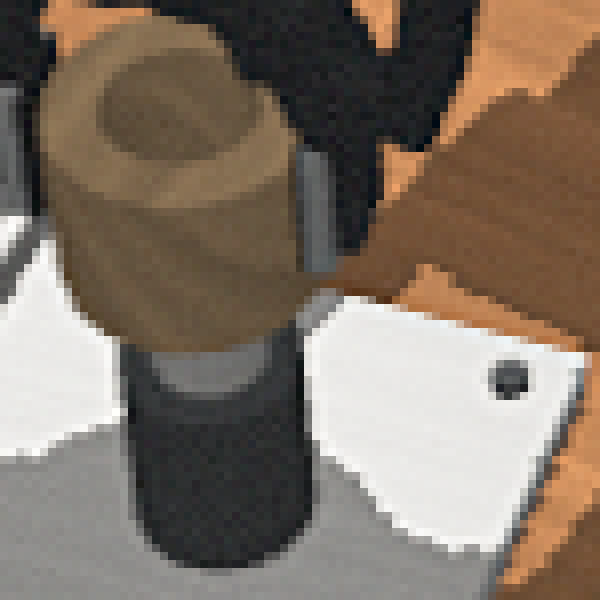

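View pics/p7b.png

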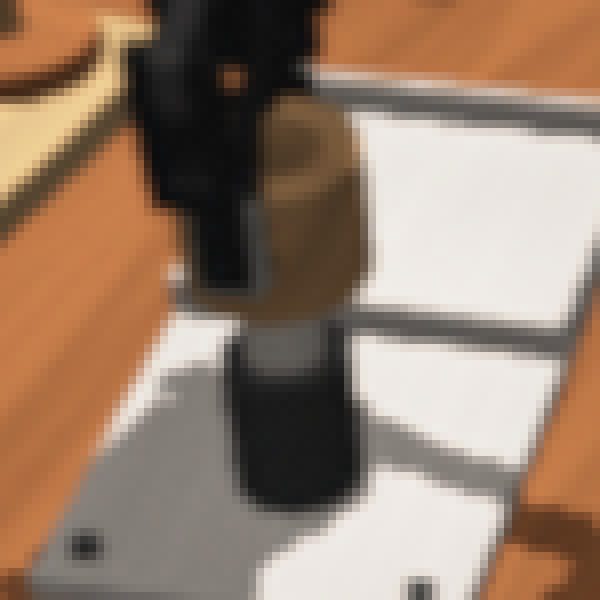

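The core is threaded over the tip. The scene view puts the plug about 2 px to the right of the core's axis, roughly 3 mm towards +y. I'll correct that and then lower, watching the force.

Emit:
{"op": "arm_command", "data": {"steps": [-0.1, 0.01, 0, 0, 0, 0, 0.3, 0, 0, 0.2, 0, 0, 0, 0.3, 0, 0, 0.2, 0, 0, 0, 0.3, 0, 0, 0.2, 0, 0, 0, 0.3, 0, 0, 0, 0, 0, 0, 0.3]}}

```text
time: 11.08
tool_pos: [0.6583, 0.0049, 0.0967]
tcp_rot: [2.499, -1.902, -0.003]
wrist_force: [0.1, -0.3, -0.5]
width: 0.69
```

```bash
python3 - <<'E'
from h import *
s=bot.read_state();print(s['tool_pos'].round(4),s['wrist_force'].round(2),s['torque'].round(3))
a=bot.read_camera('scene');d=bot.read_camera('side')
u=lambda i:cv2.resize(i[:,:,::-1],(400,400),interpolation=cv2.INTER_CUBIC)
cv2.imwrite('pics/p8.png',np.hstack([u(a['img'][205:265,190:250]),u(d['img'][140:200,175:235])]))
E
```

```text
[0.6583 0.0049 0.0967] [ 0.1  -0.25 -0.54] [0.018 0.003 0.011]
```

View pics/p8.png

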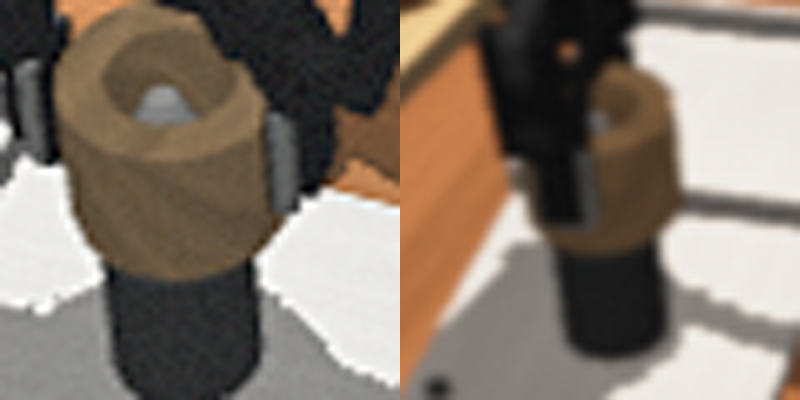

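Emit:
{"op": "arm_command", "data": {"steps": [0, 0, 0.15, 0, 0, 0, 0.3, 0, 0, 0.12, 0, 0, 0, 0.3, 0, 0, 0.05, 0, 0, 0, 0.3, 0, 0, 0, 0, 0, 0, 0.3]}}

```text
time: 11.68
tool_pos: [0.659, 0.0049, 0.0881]
tcp_rot: [2.5, -1.902, -0.001]
wrist_force: [-0.2, 0.7, -2.1]
width: 0.687
```

Emit:
{"op": "arm_command", "data": {"steps": [0, 0, 0.04, 0, 0, 0, 0.3, 0, 0, 0.03, 0, 0, 0, 0.3, 0, 0, 0, 0, 0, 0, 0.3]}}

```text
time: 12.05
tool_pos: [0.6592, 0.0049, 0.0864]
tcp_rot: [-2.5, 1.902, -0.0]
wrist_force: [-0.2, 0.2, -0.2]
width: 0.69
```

Emit:
{"op": "arm_command", "data": {"steps": [0, 0, 0.03, 0, 0, 0, 0.3, 0, 0, 0.03, 0, 0, 0, 0.3, 0, 0, 0, 0, 0, 0, 0.3]}}

```text
time: 12.42
tool_pos: [0.6593, 0.0049, 0.0864]
tcp_rot: [-2.5, 1.902, -0.0]
wrist_force: [-4.3, -1.0, 8.9]
width: 0.69
```

The core makes contact at TCP z = 0.0864 m. I expected 0.0863 m for a core resting on the step, so I'll release and look.

Emit:
{"op": "arm_command", "data": {"steps": [0, 0, -0.03, 0, 0, 0, 0.3, 0, 0, 0, 0, 0, 0, 0.75, 0, 0, 0, 0, 0, 0, 0.9, 0, 0, 0, 0, 0, 0, 1, 0, 0, 0, 0, 0, 0, 1, 0, 0, 0, 0, 0, 0, 1]}}

```text
time: 13.18
tool_pos: [0.6591, 0.0049, 0.0853]
tcp_rot: [2.5, -1.902, -0.0]
wrist_force: [-0.3, -0.2, -0.1]
width: 0.999
```

Emit:
{"op": "arm_command", "data": {"steps": [0, 0, -0.3, 0, 0, 0, 1, 0, 0, -0.8, 0, 0, 0, 1, 0, 0, -1, 0, 0, 0, 1, 0, 0, -1, 0, 0, 0, 1, 0, 0, -0.5, 0, 0, 0, 1]}}

```text
time: 13.8
tool_pos: [0.6604, 0.0048, 0.1965]
tcp_rot: [-2.498, 1.901, -0.005]
wrist_force: [0.5, 0.1, 0.5]
width: 1.001
```

```bash
python3 - <<'E'
from h import *
s,w=wrist();print(s['time'],s['tool_pos'].round(4),s['wrist_force'].round(2),s['width'])
a=bot.read_camera('scene');d=bot.read_camera('side')
u=lambda i:cv2.resize(i[:,:,::-1],(260,260),interpolation=cv2.INTER_CUBIC)
cv2.imwrite('pics/p9.png',np.hstack([u(a['img'][205:265,190:250]),u(d['img'][140:200,175:235]),u(w['img'][120:300,166:346])]))
R_=R.from_rotvec(s['tcp_rot']).as_matrix()
print((R_.T@(np.array([.4466,-.2285,.17])-s['tool_pos'])/.03).round(2))
E
```

```text
13.8 [0.6604 0.0048 0.1965] [0.47 0.13 0.45] 1.000941025193396
[5.6  8.95 0.85]
```

View pics/p9.png

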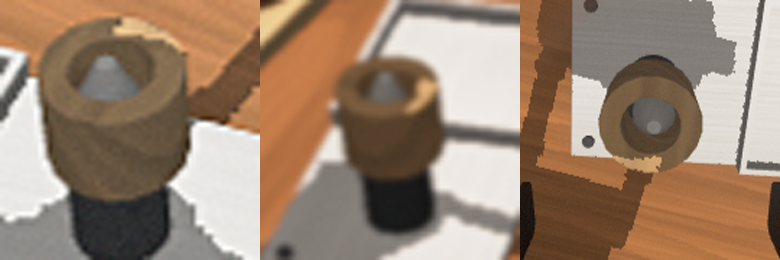

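Core a sits level on the step with the go tip showing in its bore. Core b is next.

Emit:
{"op": "arm_command", "data": {"steps": [0.3, 0.45, 0, 0, 0, 0, 1, 0.56, 0.9, 0.05, 0, 0, 0, 1, 0.56, 0.9, 0.1, 0, 0, 0, 1, 0.56, 0.9, 0.1, 0, 0, 0, 1, 0.56, 0.9, 0.1, 0, 0, 0, 1, 0.56, 0.9, 0.1, 0, 0, 0, 1, 0.56, 0.9, 0.1, 0, 0, 0, 1, 0.56, 0.9, 0.1, 0, 0, 0, 1, 0.56, 0.9, 0.1, 0, 0, 0, 1, 0.56, 0.9, 0.1, 0, 0, 0, 1]}}

```text
time: 15.2
tool_pos: [0.4518, -0.2183, 0.1659]
tcp_rot: [2.499, -1.902, -0.005]
wrist_force: [0.2, 0.5, -0.0]
width: 1.002
```

Emit:
{"op": "arm_command", "data": {"steps": [0.26, 0.4, 0, 0, 0, 0, 1, 0, 0, 0, 0, 0, 0, 1]}}

```text
time: 15.45
tool_pos: [0.4441, -0.2289, 0.1672]
tcp_rot: [-2.498, 1.905, 0.002]
wrist_force: [-1.4, 0.1, -0.2]
width: 1.002
```

```bash
python3 - <<'E'
from h import *
s,c=wrist();cv2.imwrite('pics/w10.png',c['img'][:,:,::-1])
np.savez('w10.npz',img=c['img'],pose=c['pose'],camera_matrix=c['camera_matrix'])
print(s['time'],s['tool_pos'].round(4),proj(c,np.array([.447,-.2285,.046])))
E
```

```text
15.45 [ 0.4441 -0.2289  0.1672] [257.02733005 186.03932299]
```

View pics/w10.png

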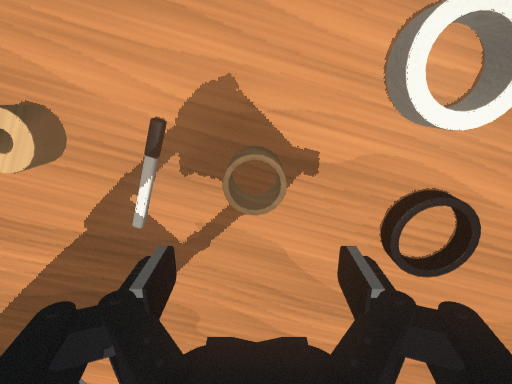

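```bash
python3 - <<'E'
from h import *
w=dict(np.load('w10.npz'))
im=np.ascontiguousarray(w['img'][140:225,210:300])
cv2.imwrite('pics/b2.png',cv2.resize(im[:,:,::-1],None,fx=6.5,fy=6.5,interpolation=cv2.INTER_CUBIC))
s=bot.read_state();R_=R.from_rotvec(s['tcp_rot']).as_matrix()
for n,p,z in [('markcap',(156,120),.01),('marktip',(139,226),.005),('markmid',(150,180),.008),('blackL',(386,222),.015),('b',(253.5,184),.046)]:
    g=onplane(w,p,z);print(n,(R_.T@(g-s['tool_pos'])*1000).round(1))
E
```

```text
markcap [-98.2 -58.8 157.6]
marktip [-132.3   57.7  162.6]
markmid [-112.3    3.   159.6]
blackL [140.1  48.6 152.4]
b [ -2.6  -4.1 121.5]
```

View pics/b2.png

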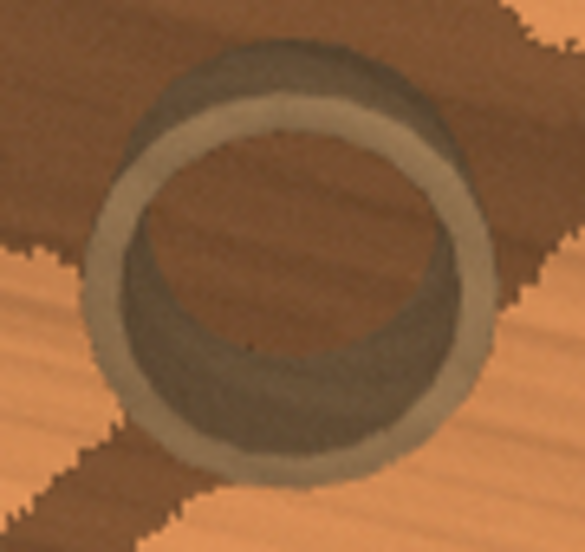

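```bash
python3 - <<'E'
from h import *
w=dict(np.load('w10.npz'))
s=bot.read_state();R_=R.from_rotvec(s['tcp_rot']).as_matrix()
g=onplane(w,(254.1,184.2),.046);print(g);g[2]=.022
print((R_.T@(g-s['tool_pos'])/.03).round(3))
E
```

```text
[ 0.44799901 -0.2254335   0.046     ]
[-0.068 -0.129  4.85 ]
```

Emit:
{"op": "arm_command", "data": {"steps": [-0.07, -0.1, 0.5, 0, 0, 0, 1, 0, 0, 1, 0, 0, 0, 1, 0, 0, 1, 0, 0, 0, 1, 0, 0, 1, 0, 0, 0, 1, 0, 0, 0.8, 0, 0, 0, 1, 0, 0, 0.35, 0, 0, 0, 1, 0, 0, 0.15, 0, 0, 0, 1, 0, 0, 0, 0, 0, 0, 1]}}

```text
time: 16.5
tool_pos: [0.448, -0.2258, 0.0241]
tcp_rot: [-2.5, 1.902, -0.001]
wrist_force: [-0.1, -0.4, -0.3]
width: 1.002
```

Emit:
{"op": "arm_command", "data": {"steps": [0, 0, 0, 0, 0, 0, 0.4, 0, 0, 0, 0, 0, 0, 0.4, 0, 0, 0, 0, 0, 0, 0.4, 0, 0, 0, 0, 0, 0, 0.4, 0, 0, 0, 0, 0, 0, 0.4, 0, 0, 0, 0, 0, 0, 0.4], "squeeze": 35}}

```text
time: 17.25
tool_pos: [0.4484, -0.2264, 0.0253]
tcp_rot: [-2.499, 1.903, -0.003]
wrist_force: [0.3, 0.2, 6.2]
width: 0.702
```

Emit:
{"op": "arm_command", "data": {"steps": [0, 0, -0.4, 0, 0, 0, 0.4, 0, 0, -0.9, 0, 0, 0, 0.4, 0, 0, -1, 0, 0, 0, 0.4, 0, 0, -0.8, 0, 0, 0, 0.4, 0, 0, -0.4, 0, 0, 0, 0.4, 0, 0, 0, 0, 0, 0, 0.4]}}

```text
time: 18.0
tool_pos: [0.448, -0.2262, 0.1299]
tcp_rot: [-2.5, 1.902, -0.004]
wrist_force: [0.5, 0.8, -1.2]
width: 0.701
```

```bash
python3 - <<'E'
from h import *
s,c=wrist();crop(c,257,270,80,'w11c.png',4)
print(s['time'],s['tool_pos'].round(4),s['tcp_rot'].round(4),s['width'],s['wrist_force'].round(2))
R_=R.from_rotvec(s['tcp_rot']).as_matrix()
print((R_.T@(np.array([.6865,-.1395,s['tool_pos'][2]])-s['tool_pos'])/.03).round(3))
E
```

```text
18.0 [ 0.448  -0.2262  0.1299] [-2.4997  1.9024 -0.0035] 0.7006120612336206 [ 0.55  0.76 -1.24]
[-0.666 -8.431  0.012]
```

View pics/w11c.png

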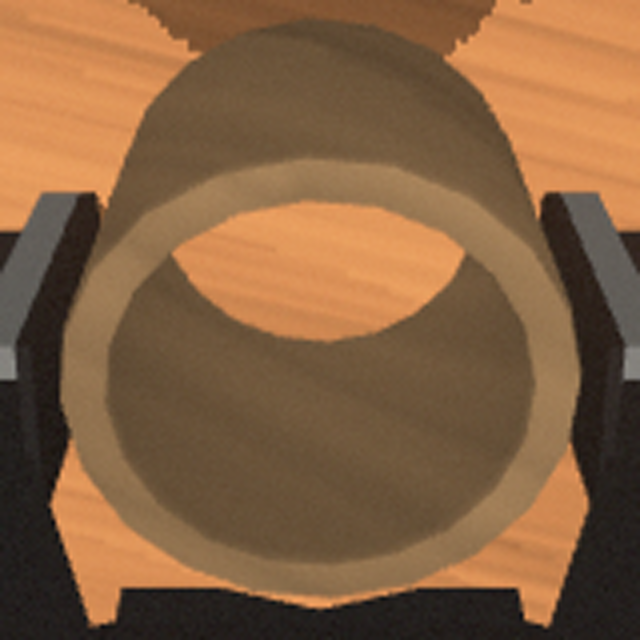

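Emit:
{"op": "arm_command", "data": {"steps": [-0.03, -0.42, 0, 0, 0, 0, 0.4, -0.08, -0.94, 0, 0, 0, 0, 0.4, -0.08, -0.94, 0, 0, 0, 0, 0.4, -0.08, -0.94, 0, 0, 0, 0, 0.4, -0.08, -0.94, 0, 0, 0, 0, 0.4, -0.08, -0.94, 0, 0, 0, 0, 0.4, -0.08, -0.94, 0, 0, 0, 0, 0.4, -0.08, -0.94, 0, 0, 0, 0, 0.4, -0.08, -0.94, 0, 0, 0, 0, 0.4, -0.02, -0.49, 0, 0, 0, 0, 0.4]}}

```text
time: 19.3
tool_pos: [0.6867, -0.1372, 0.1271]
tcp_rot: [2.501, -1.901, -0.003]
wrist_force: [-0.2, -0.7, -0.2]
width: 0.701
```

Emit:
{"op": "arm_command", "data": {"steps": [0, 0, 0, 0, 0, 0, 0.4]}}

```text
time: 19.42
tool_pos: [0.686, -0.1378, 0.1276]
tcp_rot: [2.5, -1.901, -0.002]
wrist_force: [-0.1, -0.2, -1.5]
width: 0.698
```

```bash
python3 - <<'E'
from h import *
s,c=wrist();a=bot.read_camera('scene')
print(s['time'],s['tool_pos'].round(4),s['width'],s['wrist_force'].round(2))
u=lambda i:cv2.resize(i[:,:,::-1],(390,390),interpolation=cv2.INTER_CUBIC)
cv2.imwrite('pics/p12.png',np.hstack([u(a['img'][160:300,90:230]),u(c['img'][60:340,116:396])]))
E
```

```text
19.425 [ 0.686  -0.1378  0.1276] 0.6981813302642121 [-0.09 -0.2  -1.45]
```

View pics/p12.png

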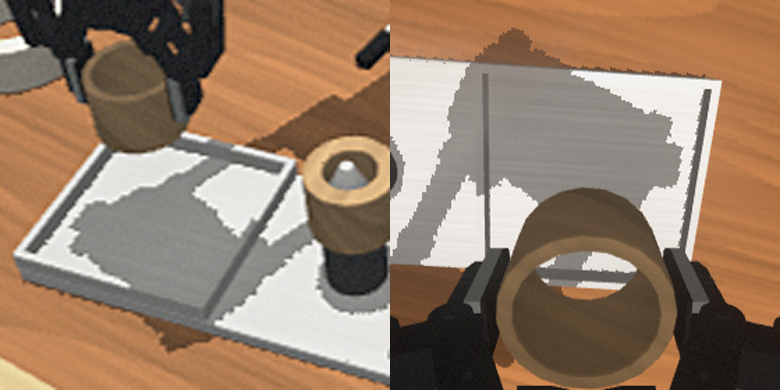

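Emit:
{"op": "arm_command", "data": {"steps": [0, 0, 0.4, 0, 0, 0, 0.4, 0, 0, 0.7, 0, 0, 0, 0.4, 0, 0, 0.7, 0, 0, 0, 0.4, 0, 0, 0.6, 0, 0, 0, 0.4, 0, 0, 0.3, 0, 0, 0, 0.4, 0, 0, 0.15, 0, 0, 0, 0.4, 0, 0, 0, 0, 0, 0, 0.4]}}

```text
time: 20.4
tool_pos: [0.6859, -0.1385, 0.0434]
tcp_rot: [-2.5, 1.902, -0.0]
wrist_force: [1.2, -0.2, -0.3]
width: 0.705
```

Emit:
{"op": "arm_command", "data": {"steps": [0, 0, 0.12, 0, 0, 0, 0.4, 0, 0, 0.06, 0, 0, 0, 0.4, 0, 0, 0, 0, 0, 0, 0.4]}}

```text
time: 20.78
tool_pos: [0.6857, -0.1384, 0.0381]
tcp_rot: [-2.5, 1.902, -0.0]
wrist_force: [0.8, 0.7, -0.3]
width: 0.703
```

Emit:
{"op": "arm_command", "data": {"steps": [0, 0, 0.04, 0, 0, 0, 0.4, 0, 0, 0, 0, 0, 0, 0.4]}}

```text
time: 21.02
tool_pos: [0.6859, -0.1385, 0.0374]
tcp_rot: [-2.5, 1.902, -0.001]
wrist_force: [-1.2, 0.3, 1.8]
width: 0.699
```

Emit:
{"op": "arm_command", "data": {"steps": [0, 0, 0, 0, 0, 0, 0.8, 0, 0, 0, 0, 0, 0, 0.92, 0, 0, 0, 0, 0, 0, 0.92, 0, 0, 0, 0, 0, 0, 0.92]}}

```text
time: 21.52
tool_pos: [0.6857, -0.1384, 0.0367]
tcp_rot: [2.5, -1.902, -0.0]
wrist_force: [0.2, 0.3, 0.4]
width: 0.926
```

Emit:
{"op": "arm_command", "data": {"steps": [0, 0, -0.3, 0, 0, 0, 0.92, 0, 0, -0.8, 0, 0, 0, 0.92, 0, 0, -1, 0, 0, 0, 0.92, 0, 0, -1, 0, 0, 0, 0.92, 0, 0, -1, 0, 0, 0, 0.92, 0, 0, -1, 0, 0, 0, 0.92, 0, 0, -0.5, 0, 0, 0, 0.92, 0, 0, 0, 0, 0, 0, 0.92]}}

```text
time: 22.52
tool_pos: [0.6866, -0.1387, 0.2067]
tcp_rot: [-2.499, 1.902, -0.005]
wrist_force: [0.5, -0.6, -0.2]
width: 0.925
```

```bash
python3 - <<'E'
from h import *
s,c=wrist();a=bot.read_camera('scene');d=bot.read_camera('side')
print(s['time'],s['tool_pos'].round(4),s['width'],s['wrist_force'].round(2),abs(s['joint_vel']).max())
cv2.imwrite('pics/end_scene.png',a['img'][:,:,::-1])
u=lambda i:cv2.resize(i[:,:,::-1],(390,390),interpolation=cv2.INTER_CUBIC)
cv2.imwrite('pics/end.png',np.hstack([u(d['img'][110:220,165:275]),u(c['img'][0:384,64:448])]))
E
```

```text
22.525 [ 0.6866 -0.1387  0.2067] 0.9247852537048419 [ 0.54 -0.63 -0.24] 0.040706269354847426
```

View pics/end_scene.png

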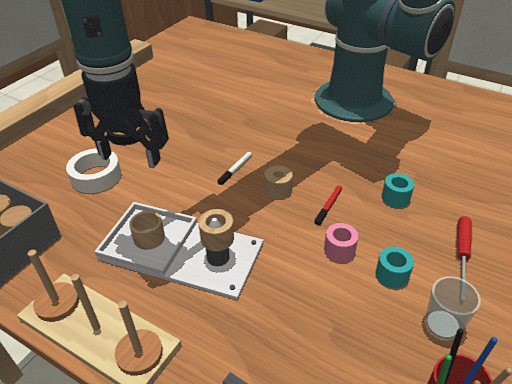

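View pics/end.png

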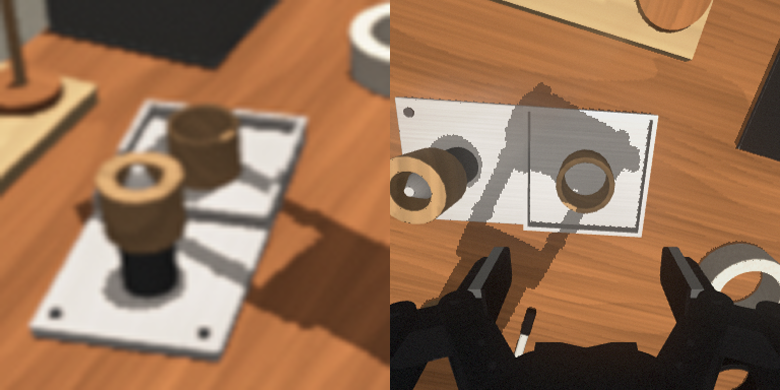

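The final views show core a level on the step at scene (216,232), core b flat in the tray at (148,230), and core c still at (278,182). The gripper is clear and at rest, so I'm handing the job in.

```bash
python3 -c "
from workcell import bot
print(bot.finish_job())"
```

```text
the job is handed in; nothing more can be done
None
```

The job is done and handed in at about 22.6 s on the robot's clock. Core a (34 mm bore) rests on the gauge step, and core b (48 mm bore) then went flat into the scrap tray. Core c (22 mm bore) was not touched.

- **Last checks:** The scene, side and wrist pictures show core a level on the step with the go tip in its bore. Core b is flat inside the tray rim, and core c is at the same pixel as at the start. Both cores made contact within 0.1 mm of the height I expected. The wrist force I read never passed about 10 N, and the gripper was clear and at rest 0.21 m above the table.
- **Disagreement between cameras:** The wrist and scene cameras put the plug up to 5 mm apart in y. I corrected 3 mm from the relative view before the final lowering, and the core then went down without side force.

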